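Pry the microscope stand's front foot back onto its pad

ROBOT

A 7-joint arm with a two-finger parallel gripper is mounted at the origin on the work surface. World frame = base frame: x ahead of the robot, y to its left, z up, the work surface at z = 0. Lengths are in mm, angles in rad, forces in N, time in s.
With the tool pointing down it reaches from about 400 to 850 mm from the base axis. Payload 10.4 kg.
Tool frame: the origin (TCP) lies on the centre line of the jaws, within the pads' length; the fingertips stand 22 mm ahead of it and the grasp point (between the pads) lies 3 mm ahead of it; z points along the fingers, y is the line along which they close (so a half turn about z gives the same grasp; the last joint's range is limited). The gripper opens to 85 mm and grips with 20 to 120 N. Pads are 22 mm wide; open, the fingers measure 114 mm over their backs; the gripper's body (76 mm by 85 mm) begins 54 mm behind the grasp point. The pads swing forward as they close: fully open they stand 13 mm farther back than shut.
Start: joints at [1.319, 0.332, -0.065, 1.46, 0.022, 1.35, -0.088], TCP at [141.775, -608.727, 253.338] pointing down, gripper open.
Joint ranges: [-2.6, 2.6], [-0.5, 2.12], [-1.47, 1.34], [0.16, 2.42], [-1.27, 4.41], [0.06, 2.06], [-2.6, 2.6]. Speed limits (rad/s): [2.22, 2.22, 2.79, 2.79, 3.14, 3.14, 3.14].

INTERFACE

Orientations are given as a unit quaternion [x, y, z, w].
In Python, from station import bot gives the robot as it stands. The module is installed in compiled form; this text tells all that it offers.
- The arm moves only by the tool carry_out, never from a script. Its argument "series" is text: rows parted by semicolons, each of 7 numbers parted by spaces: the finger opening in cm, from 0 to 8.54, then the shift along the tool's x, y, z in cm, then the turn, a rotation vector about the tool's x, y, z in degrees. In form: jaw dx dy dz ax ay az; .... A call has 1 to 12 rows; each row shifts and turns the commanded pose from where the row before left it, along the tool's axes as they then stand; what a row does not reach is not made up. A row lasts 1/10 s, in which the tool goes at most 50 mm and 8.59 degrees, less where a joint would pass 70% of its speed; a pose out of reach is approached as far as the arm can. A call with a gripper value outside its range is refused whole. The fingers move at their own pace and stop on an object; "force" is the grip in N (left out, the last holds). Time passes only in rows, so rows that do not move let the fingers close. It gives the time, the measured TCP pose, the force, the opening and the grip force at its end, in the units of the state.
- bot.sense(): the state, without advancing time (a new reading comes with each control period).
- bot.get_image(name): name is "side" or "top" or "wrist"; returns (picture, depth): 480x640x3 uint8, red, green, blue; 480x640 float32, mm along the optical axis (not along the pixel's ray), 0 where there is no reading.
- bot.camera_info(name): a dict with "fx", "fy", "cx", "cy" (pixels), "position" and "orientation" of the camera in the world. Camera axes: x right, y up, looking along -z (the intrinsics and any distortion apply to the point x, -y, -z); pixel columns grow to the right and rows downward; lengths in mm; the calibration is good to about 2 mm. A picture is of the moment at which its call begins: read the wrist's pose just before it. camera_info takes no time and is no camera call; for the wrist camera it gives the pose at the moment of the call.
- bot.hand_in(): hands the job in; it is judged then, once.
The state is a dict: "time_s": time; "q": joint angles; "joint_velocities": joint speeds; "effort": joint torques, N m; "ee_pos": TCP position; "tool_rot": TCP orientation; "ft_force": force on the tool from outside, world axes, zero at the start; "wrist_torque": the same for the moment, N m; "opening": finger opening in mm; "finger_force": force on a finger pad.
Only numpy, scipy, OpenCV 4.12 (cv2) and the standard library are available. Lean on these libraries where they do the work, as an engineer would, in place of code of your own. Each camera call takes 0.05 s, during which the arm holds its last target. There are 200 camera calls.

TASK

The front foot of the heavy microscope stand has slipped off its round cork pad. Put the toe of the pry bar under the end of the stand's nose with the bar lying over the wooden fulcrum block, lever the nose up just clear of the pad, swing the bar so that the foot comes over the pad, and lower it gently so that the whole foot stands on the pad and the stand is level again. Do not force the bar, drop the stand, drag the foot against the pad, touch the stand with the gripper or disturb the bones and tools around; finish by drawing the bar out from under the nose and laying it down.

Things in the scene. Friction and masses are not known exactly. Their poses are not given: they have to be found in the camera images.
- bar_grip (a point): Pry bar, loose, 0.42 kg, 415 mm long: flat steel blade (22 wide, 6 thick), red handle (150 long, 26 wide, 24 high), lying flat on the table. This point is in the handle, 45 mm from its front end, 12 mm above the bar's flat underside; the bar balances about 90 mm ahead of it. +x runs along the bar to the toe, +z out of its top.
- bar_toe (a point): The tip of the pry bar's toe, 310 mm along +x from bar_grip, 2 mm above the flat underside. The toe (last 26 mm) is 30 wide and 4 thick. Same axes as bar_grip.
- bar: The same pry bar; origin on its flat underside, 12 mm straight below bar_grip.
- stand: Loose microscope stand, 10.6 to 15 kg: white base, cross-member at the rear, nose 60 wide (78 at its end), post 400 high with a microscope. Origin midway between the soles of the two rear feet (100 apart); +x along the nose, +y to its left, +z up. It starts leaning 0.027 rad forward: rear feet on a 6 mm mat, front foot on the table. Levered up (25 to 45 N at the nose end) it turns about the rear feet, which slide a little.
- foot (a point): Centre of the sole of the front foot (rubber, 18 across, 16 high), 225 mm along the stand's +x.
- nose_edge (a point): Middle of the lower edge of the nose's end face: 270 mm along the stand's +x and 16 mm above the soles, so about 15 mm above the table at the start. The underside behind it is flat and makes a pry pocket: along both sides of the nose a cheek, 30 long, hangs 6.5 down, leaving 64 clear between them for the toe; the front foot begins 36 behind the edge.
- pad_top (a point): Centre of the top of the cork pad, a fixed disc 36 across and 6 high, stuck to the table. At the start the front foot stands on the table 29 to 40 mm from it, on the side of the stand's -y (nearer the robot).
- pad: The same cork pad; origin on the table under its centre.
- block: Loose hardwood fulcrum block, 0.3 kg, standing ready in front of the nose, 60 to 80 mm from its end: 90 long (its y), 36 wide (its x), 22 high, the top a half-round ridge of radius 11 mm along its y, axis 11 mm above the table. Origin under its centre on the table.
- block_top (a point): Middle of the block's ridge, 22 mm above the table.
- rear_mat: Fixed cork mat under the rear feet, 62 by 160, 6 high; origin under its centre on the table, +x towards the pad, whose centre is 225 mm away.
- skull: Brown skull on a blue ring cushion, about 150 high and 160 long; origin under its centre. Leave alone.
- femur: Brown long bone about 420 long, lying on the table; origin under its middle. Leave alone.
- brush: Flat paint brush about 160 long, lying on the table; origin near its ferrule. Leave alone.
There are look-alikes about, which are no part of the job. There is more than one size of the block; the job needs the middle-sized.

How it is judged:
By the outcome, as a careful person would: the job done as asked, in the order asked, and still so for the second after the job is handed in, with the robot touching nothing.
It also fails if it takes over 72 s, if anything falls off the work surface, if the arm or the gripper's body presses on something with over 40 N, if the wrist force passes 120 N, or if a joint passes its speed limit or range.

## Working session

There is one attempt and no reset: what is moved stays moved. The work goes in short steps, Python scripts to look and compute and a tool call to move; the robot and the scene stay as the last step left them, time stands still between calls to the robot, and variables do not carry over. Pictures are saved under pics/ and viewed, at most 10 in all, crops included, and the job is handed in when it is done.

Besides the shell and the picture viewer there is one more tool, called as a command line: name --argument value ..., lists and objects as JSON in quotes. carry_out: Moves the arm, as the interface text tells. Its arguments: {"type":"object","properties":{"series":{"type":"string"},"force":{"type":"number"}},"required":["series"]}

```bash
mkdir -p pics
cat > h.py <<'E'
import numpy as np, cv2
from scipy.spatial.transform import Rotation as R
from station import bot
def grab(n,tag):
    ci=bot.camera_info(n); im,d=bot.get_image(n)
    np.savez(f'{tag}.npz',im=im,d=d); import pickle; pickle.dump(ci,open(f'{tag}.pkl','wb'))
    cv2.imwrite(f'pics/{tag}.png',im[:,:,::-1]); return im,d,ci
def load(tag):
    import pickle; z=np.load(f'{tag}.npz'); return z['im'],z['d'],pickle.load(open(f'{tag}.pkl','rb'))
def cloud(d,ci):
    v,u=np.mgrid[:480,:640]
    P=np.stack([(u-ci['cx'])/ci['fx']*d,-(v-ci['cy'])/ci['fy']*d,-d],-1)
    W=P@R.from_quat(ci['orientation']).as_matrix().T+np.array(ci['position']); W[d==0]=np.nan; return W
def ray(ci,u,v,z):
    r=R.from_quat(ci['orientation']).apply([(u-ci['cx'])/ci['fx'],-(v-ci['cy'])/ci['fy'],-1]); p=np.array(ci['position'])
    return p+r*(z-p[2])/r[2]
E
python3 - <<'E'
from h import *
s=bot.sense(); print(s)
for n in ['top','side']:
    im,d,ci=grab(n,n+'0'); print(n,ci)
E
```

```text
{'time_s': 0.0, 'q': array([ 1.31939096,  0.33286543, -0.06470506,  1.46100854,  0.02160302,
        1.34988763, -0.08848342]), 'joint_velocities': array([ 0.00028507, -0.00043527, -0.00054342, -0.00087541, -0.00131788,
       -0.00022033, -0.00194436]), 'effort': array([ 6.52849958e-04, -6.25444365e+01,  4.94267140e-02, -3.91604269e+01,
        1.62581610e-02,  9.91459878e-03, -5.28845192e-05]), 'ee_pos': array([ 141.67177621, -608.35217997,  252.48785455]), 'tool_rot': array([ 9.93460342e-01,  1.14175335e-01, -1.19728169e-04, -7.26817255e-04]), 'ft_force': array([-0.51696698,  0.40885659, -0.44998342]), 'wrist_torque': array([-0.01864291,  0.00877685,  0.02188075]), 'finger_force': 0.0, 'opening': 85.7309586281679}
top {'fx': 548.4161426105735, 'fy': 548.4161426105735, 'cx': 316.4860475020537, 'cy': 236.98736650320808, 'position': array([ 385.59621366,  -38.72797837, 1150.09668874]), 'orientation': array([-0.03947204,  0.04283644,  0.71432417, -0.69738654])}
side {'fx': 470.62074446513975, 'fy': 470.62074446513975, 'cx': 321.57074547878796, 'cy': 240.65214435566838, 'position': array([194.4701852 , 605.35168804, 803.39204613]), 'orientation': array([-0.08835753,  0.36399414,  0.89625876, -0.237532  ])}
```

View pics/top0.png

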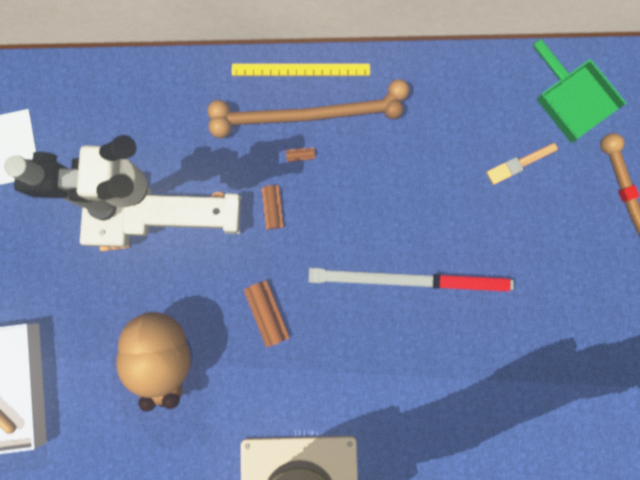

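View pics/side0.png

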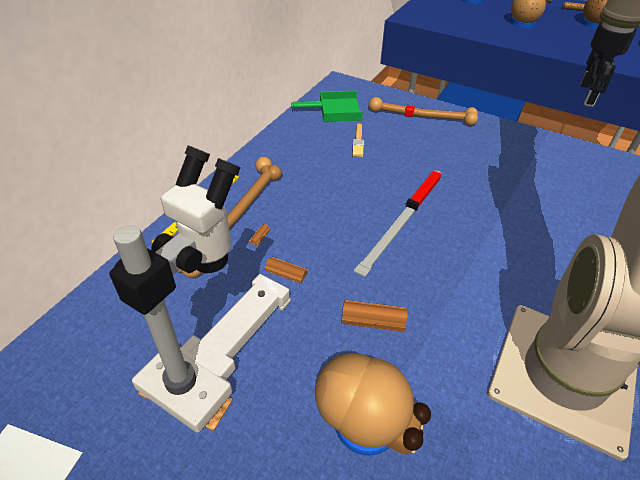

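The top view shows the stand with its nose pointing right (world -y). The pad peeks out above the nose at about (218,195), the middle block is at (272,207), and the bar runs from the toe at (312,274) to the handle end at (512,285). The side view confirms this layout. Next I measure positions.

```bash
python3 - <<'E'
from h import *
C={}
for n in ['top','side']:
    im,d,ci=load(n+'0'); W=cloud(d,ci); hsv=cv2.cvtColor(im,cv2.COLOR_RGB2HSV).astype(int)
    h,s,v=hsv[...,0],hsv[...,1],hsv[...,2]; C[n]=W
    tab=(h>100)&(h<125)&(s>100)&(W[...,0]>250)&(W[...,0]<700)&(np.abs(W[...,1])<300)
    print(n,'table z',np.nanmedian(W[tab][:,2]),np.nanstd(W[tab][:,2]))
    def fit(m,name):
        P=W[m]; P=P[~np.isnan(P).any(1)]
        rect=cv2.minAreaRect(P[:,:2].astype(np.float32)); print(n,name,len(P),'rect',np.round(rect[0],1),np.round(rect[1],1),round(rect[2],1),'med',np.round(np.median(P,0),1),'zmax',P[:,2].max().round(1)); 
        print('   box',np.round(cv2.boxPoints(rect),0).tolist())
    def big(m):
        k,l,st,_=cv2.connectedComponentsWithStats(m.astype(np.uint8)); i=1+np.argmax(st[1:,4]); return l==i
    reg=lambda x0,x1,y0,y1:(W[...,0]>x0)&(W[...,0]<x1)&(W[...,1]>y0)&(W[...,1]<y1)
    red=((h<5)|(h>175))&(s>180)&reg(200,600,-600,-100); fit(big(red),'handle')
    blade=(s<70)&(v>90)&reg(250,420,-300,20)&(W[...,2]<30); fit(big(blade),'blade')
    br=(h<20)&(s>80)&reg(380,600,0,120)&(W[...,2]<60)
    k,l,st,_=cv2.connectedComponentsWithStats(br.astype(np.uint8))
    for i in range(1,k):
        if st[i,4]>25: fit(l==i,'brown%d'%i)
    nose=(s<60)&(v>120)&reg(380,560,50,300)&(W[...,2]>15)&(W[...,2]<75); fit(big(nose),'nose')
    P=W[big(nose)]; print(np.round(np.percentile(P[:,2],[5,25,50,75,95]),1))
E
python3 - <<'E'
import sys; sys.path.insert(0,'.')
import os; os.chdir('.')
from h import *
im,d,ci=load('side0'); c=cv2.resize(im[230:440,130:420],None,fx=2.7,fy=2.7,interpolation=cv2.INTER_CUBIC); cv2.imwrite('pics/sidecrop.png',c[:,:,::-1])
E
```

```text
top table z 0.42745431381740673 5.381379650346723
top handle 657 rect [ 415.1 -367.7] [139.7  21.2] 85.9 med [ 415.2 -370.4   24.2] zmax 30.8
   box [[400.0, -437.0], [421.0, -438.0], [431.0, -299.0], [410.0, -297.0]]
top blade 192 rect [ 417.4 -223.2] [123.5  10.1] 87.0 med [ 416.9 -246.5    4.6] zmax 13.3
   box [[409.0, -285.0], [419.0, -285.0], [426.0, -162.0], [416.0, -161.0]]
top brown1 460 rect [571.   44.7] [60.2 34.4] 5.5 med [570.3  43.8  17.5] zmax 28.0
   box [[539.0, 59.0], [543.0, 25.0], [603.0, 31.0], [599.0, 65.0]]
top brown2 522 rect [397.6  74.5] [52.1 49.7] 20.6 med [400.6  72.1  25.4] zmax 36.7
   box [[365.0, 89.0], [382.0, 42.0], [431.0, 60.0], [413.0, 107.0]]
top nose 943 rect [546.  206.7] [185.8  28.2] 89.7 med [549.9 186.1  51.8] zmax 61.8
   box [[531.0, 114.0], [560.0, 114.0], [561.0, 300.0], [532.0, 300.0]]
[27.9 48.9 51.8 54.1 56.8]
side table z 0.2203784541600271 15.421511042901125
side handle 397 rect [ 416.2 -366.5] [148.6  26.5] 86.4 med [ 413.  -363.9   24. ] zmax 29.0
   box [[398.0, -440.0], [425.0, -441.0], [434.0, -293.0], [408.0, -292.0]]
side blade 71 rect [ 417.8 -237.8] [98.8  6.6] 88.1 med [ 417.5 -246.7    5.3] zmax 10.4
   box [[413.0, -287.0], [419.0, -287.0], [423.0, -189.0], [416.0, -188.0]]
side brown1 425 rect [570.5  45.4] [59.9 38.4] 5.3 med [568.1  52.6  14.3] zmax 26.2
   box [[539.0, 62.0], [543.0, 24.0], [602.0, 29.0], [599.0, 67.0]]
side brown2 526 rect [398.4  75.7] [54.8 53.9] 18.3 med [400.4  85.6  22.5] zmax 34.4
   box [[364.0, 93.0], [381.0, 42.0], [433.0, 59.0], [416.0, 110.0]]
side nose 1269 rect [550.3 207.2] [185.1  28.5] 86.7 med [548.2 200.6  49.8] zmax 58.3
   box [[531.0, 116.0], [559.0, 114.0], [570.0, 299.0], [541.0, 300.0]]
[24.  37.5 49.8 52.7 55.3]
```

View pics/sidecrop.png

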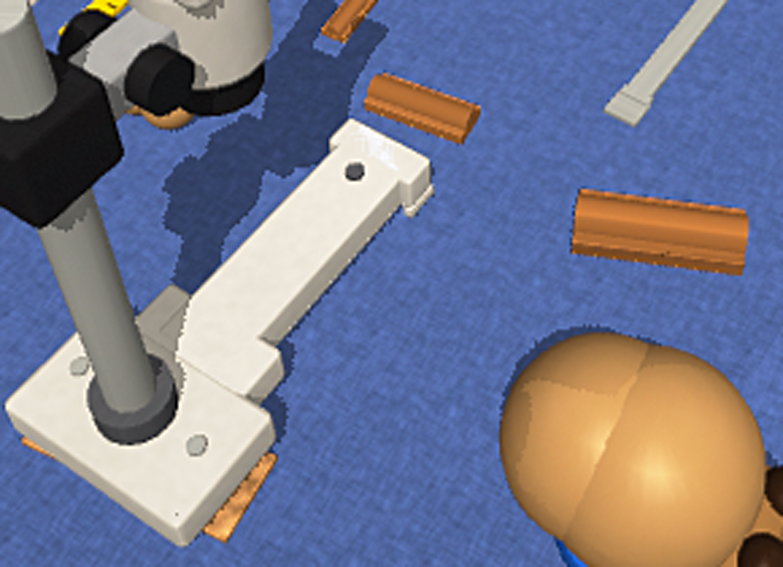

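Run:
```python
from h import *
for n in ['top','side']:
    im,d,ci=load(n+'0'); W=cloud(d,ci); hsv=cv2.cvtColor(im,cv2.COLOR_RGB2HSV).astype(int)
    h,s,v=hsv[...,0],hsv[...,1],hsv[...,2]
    reg=lambda x0,x1,y0,y1:(W[...,0]>x0)&(W[...,0]<x1)&(W[...,1]>y0)&(W[...,1]<y1)
    def fit(m,name):
        k,l,st,_=cv2.connectedComponentsWithStats(m.astype(np.uint8)); m=l==1+np.argmax(st[1:,4])
        P=W[m]; rect=cv2.minAreaRect(P[:,:2].astype(np.float32)); print(n,name,len(P),np.round(rect[0],1),np.round(rect[1],1),round(rect[2],1),'z',np.round(np.percentile(P[:,2],[5,50,95]),1),np.round(cv2.boxPoints(rect),0).tolist())
        return P
    fit((h<20)&(s>80)&reg(500,660,0,110)&(W[...,2]<60),'block')
    P=fit((s<70)&(v>110)&reg(480,660,90,330)&(W[...,2]>35)&(W[...,2]<62),'nosetop')
    for y in (110,120,130,140,160,180,200,220,240):
        q=P[np.abs(P[:,1]-y)<3]; 
        if len(q): print(y,q[:,0].min().round(),q[:,0].max().round(),np.median(q[:,2]).round(1),len(q))
    print('endmin y',P[:,1].min())
    f=fit((h<20)&(s>60)&reg(540,660,90,200)&(W[...,2]<25),'pad')
    f=fit((h<20)&(s>60)&reg(420,700,270,460)&(W[...,2]<25),'mat')
    h0=(v<100)&(s<90)&reg(540,620,100,180)&(W[...,2]>35); print('hole',W[h0].mean(0) if h0.any() else 0)
```

```text
top block 676 [584.7  46.1] [87.7 34.4] 5.6 z [ 8.9 17.7 24.1] [[539.0, 59.0], [543.0, 25.0], [630.0, 33.0], [627.0, 68.0]]
top nosetop 3421 [576.4 220.5] [ 91.6 218.8] 0.2 z [47.  53.4 57.9] [[530.0, 330.0], [531.0, 111.0], [623.0, 111.0], [622.0, 330.0]]
110 566.0 604.0 46.2 25
120 532.0 609.0 50.7 119
130 532.0 609.0 51.3 111
140 533.0 609.0 51.4 102
160 543.0 601.0 52.7 90
180 543.0 602.0 52.2 86
200 544.0 604.0 53.4 86
220 545.0 604.0 53.8 95
240 547.0 604.0 54.3 90
endmin y 111.20355754470881
top pad 49 [616.  161.4] [24.1 10.1] 88.8 z [2.8 6.7 9.7] [[611.0, 150.0], [621.0, 149.0], [621.0, 173.0], [611.0, 174.0]]
top mat 73 [506.7 382.3] [52.8  8.5] 89.1 z [2.6 6.4 9.3] [[502.0, 356.0], [511.0, 356.0], [511.0, 409.0], [503.0, 409.0]]
hole 0
side block 623 [586.   46.8] [90.9 38.5] 5.2 z [ 3.5 14.6 23.1] [[539.0, 62.0], [542.0, 24.0], [633.0, 32.0], [629.0, 70.0]]
side nosetop 3627 [579.1 221. ] [218.2  99.9] 89.6 z [42.8 53.5 56.9] [[528.0, 112.0], [628.0, 112.0], [630.0, 330.0], [530.0, 330.0]]
110 579.0 598.0 48.9 5
120 531.0 607.0 50.8 87
130 532.0 608.0 51.4 93
140 532.0 609.0 51.0 111
160 542.0 601.0 51.7 68
180 543.0 601.0 52.3 75
200 544.0 603.0 52.7 81
220 545.0 603.0 53.1 89
240 546.0 607.0 53.7 95
endmin y 111.8931607463569Traceback (most recent call last):
  File "<stdin>", line 16, in <module>
  File "<stdin>", line 7, in fit
    return _wrapfunc(a, 'argmax', axis=axis, out=out, **kwds)
    return bound(*args, **kwds)
ValueError: attempt to get argmax of an empty sequence
```

```bash
cat >> h.py <<'E'
def tool(dirxy,slope=0):
    "tool rotation: x along the bar (toe side), slope>0 = toe down"
    a=np.append(np.array(dirxy)/np.hypot(*dirxy)*np.cos(slope),-np.sin(slope)); y=np.cross([0,0,-1.],a); y/=np.linalg.norm(y)
    return R.from_matrix(np.stack([a,y,np.cross(a,y)],1))
def rows(way,jaw,start=None):
    "way: list of (pos,R,n); prints rows from the measured pose"
    s=bot.sense(); p,r=start or (np.array(s['ee_pos']),R.from_quat(s['tool_rot'])); out=[]
    for P,Q,n in way:
        dv=(r.inv()*Q).as_rotvec()/n; dp=(np.array(P)-p)/n
        for i in range(n):
            l=r.inv().apply(dp)/10; out.append(' '.join(['%g'%jaw]+['%.2f'%x for x in np.append(l,np.degrees(dv))])); p=p+dp; r=r*R.from_rotvec(dv)
    print('; '.join(out)); return p,r
E
python3 - <<'E'
from h import *
im,d,ci=load('top0'); print([np.round(ray(ci,*uv,4),1) for uv in [(309,275),(438,281)]])
im,d,ci=load('side0'); print([np.round(ray(ci,*uv,4),1) for uv in [(361,272),(413,204)]])
d=(0.064,.998); rows([((417,-337,130),tool(d),9)],8)
E
```

```text
[array([440.1, -28.3,   4. ]), array([ 421.2, -297. ,    4. ])]
[array([439.4, -32.7,   4. ]), array([ 423.9, -304.6,    4. ])]
8 3.66 -2.24 1.36 -0.01 -0.00 -8.14; 8 3.94 -1.70 1.36 -0.01 -0.00 -8.14; 8 4.15 -1.13 1.36 -0.01 -0.00 -8.14; 8 4.26 -0.53 1.36 -0.01 -0.00 -8.14; 8 4.29 0.08 1.36 -0.01 -0.00 -8.14; 8 4.24 0.69 1.36 -0.01 -0.00 -8.14; 8 4.10 1.28 1.36 -0.01 -0.00 -8.14; 8 3.88 1.85 1.36 -0.01 -0.00 -8.14; 8 3.58 2.38 1.36 -0.01 -0.00 -8.14
```

carry_out --series "8 3.66 -2.24 1.36 0 0 -8.14; 8 3.94 -1.70 1.36 0 0 -8.14; 8 4.15 -1.13 1.36 0 0 -8.14; 8 4.26 -0.53 1.36 0 0 -8.14; 8 4.29 0.08 1.36 0 0 -8.14; 8 4.24 0.69 1.36 0 0 -8.14; 8 4.10 1.28 1.36 0 0 -8.14; 8 3.88 1.85 1.36 0 0 -8.14; 8 3.58 2.38 1.36 0 0 -8.14; 7 0 0 0 0 0 0; 7 0 0 0 0 0 0"

```text
time_s: 1.2
ee_pos: [417.2, -336.4, 130.3]
tool_rot: [0.729, 0.685, -0.0, -0.001]
ft_force: [-0.1, -0.0, -0.4]
opening: 70.0
finger_force: 0.0
```

Run:
```python
from h import *
s=bot.sense(); print(s['ee_pos'],s['q'],s['ft_force'])
im,d,ci=grab('wrist','w1'); W=cloud(d,ci); hsv=cv2.cvtColor(im,cv2.COLOR_RGB2HSV).astype(int); h,sa=hsv[...,0],hsv[...,1]
m=((h<5)|(h>175))&(sa>150)&(W[...,2]<40)&(W[...,2]>-10); P=W[m]; print(len(P),cv2.minAreaRect(P[:,:2].astype(np.float32)),np.median(P,0))
rows([((418,-337,23),tool((.07,.9975)),8)],6)
```

```text
[ 417.21699586 -336.4146057   130.34184872] [ 0.9874948   0.27958978 -0.44964397  1.8221531   0.13670565  1.07161062
  0.42524886] [-0.09716589 -0.01771407 -0.38218674]
8330 ((415.9073181152344, -377.15252685546875), (160.8194580078125, 25.191905975341797), 85.72154998779297) [ 416.83154209 -359.76300524   23.63716056]
6 0.01 0.02 1.35 -0.00 0.00 0.04; 6 0.01 0.02 1.35 -0.00 0.00 0.04; 6 0.01 0.02 1.35 -0.00 0.00 0.04; 6 0.01 0.02 1.35 -0.00 0.00 0.04; 6 0.01 0.02 1.35 -0.00 0.00 0.04; 6 0.01 0.02 1.35 -0.00 0.00 0.04; 6 0.01 0.02 1.35 -0.00 0.00 0.04; 6 0.01 0.02 1.35 -0.00 0.00 0.04
```

View pics/w1.png

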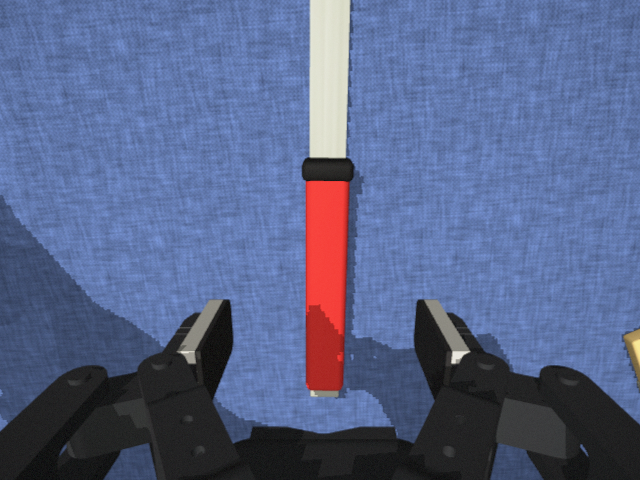

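The wrist view shows the handle centred between the open fingers (column about 327), with the collar at rows 158–180. The numbers agree, so I descend and grip.

carry_out --series "6 0.01 0.03 1.5 0 0 0; 6 0.01 0.03 1.5 0 0 0; 6 0.01 0.03 1.5 0 0 0; 6 0.01 0.03 1.5 0 0 0; 6 0.01 0.03 1.5 0 0 0.1; 6 0 0 1.5 0 0 0.1; 6 0 0 1.0 0 0 0; 6 0 0 0.7 0 0 0; 6 0 0 0 0 0 0"

```text
time_s: 2.15
ee_pos: [418.2, -336.6, 23.0]
tool_rot: [0.73, 0.683, -0.0, -0.001]
ft_force: [-0.6, 0.1, -0.2]
opening: 60.4
finger_force: 0.0
```

carry_out --series "1 0 0 0 0 0 0; 1 0 0 0 0 0 0; 1 0 0 0 0 0 0; 1 0 0 0 0 0 0; 1 0 0 0 0 0 0; 1 0 0 0 0 0 0; 1 0 0 0 0 0 0" --force 100

```text
time_s: 2.85
ee_pos: [419.1, -337.3, 25.0]
tool_rot: [0.73, 0.683, 0.0, 0.001]
ft_force: [-1.1, 0.9, 5.3]
opening: 24.0
finger_force: 98.9
```

carry_out --series "1 0 0 -0.3 0 0 0; 1 0 0 -1 0 0 0; 1 0 0 -2 0 0 0; 1 0 0 -2 0 0 0; 1 0 0 -2 0 0 0; 1 0 0 -0.5 0 0 0; 1 0 0 0 0 0 0; 1 0 0 0 0 0 0"

```text
time_s: 3.65
ee_pos: [418.0, -336.7, 101.1]
tool_rot: [0.73, 0.683, -0.0, -0.001]
ft_force: [-0.5, -0.6, -3.5]
opening: 23.7
finger_force: 98.5
```

Run:
```python
from h import *
s=bot.sense(); p=s['ee_pos'];r=R.from_quat(s['tool_rot']); print(p,s['ft_force'],s['wrist_torque'])
for n in ['top','side','wrist']:
    im,d,ci=grab(n,n+'2'); W=cloud(d,ci); L=r.inv().apply((W.reshape(-1,3)-p)).reshape(W.shape)
    m=(L[...,0]>40)&(L[...,0]<350)&(abs(L[...,1])<30)&(L[...,2]<40)&(L[...,2]>-20)&(W[...,2]>40); Q=L[m]
    if len(Q)<20: print(n,len(Q));continue
    c=cv2.minAreaRect(Q[:,:2].astype(np.float32)); b=Q[(Q[:,0]>80)&(Q[:,0]<270)]
    print(n,len(Q),'maxx',np.sort(Q[:,0])[-8:].round(1),c,'yfit',np.polyfit(b[:,0],b[:,1],1),'zfit',np.polyfit(b[:,0],b[:,2],1))
    t=Q[Q[:,0]>288]; print(' toe',np.median(t,0).round(1),t.min(0).round(1),t.max(0).round(1))
```

```text
[ 417.9927979  -336.67821087  101.09463696] [-0.51730837 -0.57508936 -3.49051008] [-0.37663977  0.05349541 -0.0288357 ]
top 1716 maxx [309.9 310.  310.1 310.2 310.3 310.3 310.4 310.5] ((175.2261505126953, 0.6762580871582031), (270.53497314453125, 29.966453552246094), 0.2812172770500183) yfit [ 0.0056146 -0.6132263] zfit [7.96753009e-03 1.84117863e+01]
 toe [299.2   0.5  22.9] [288.3 -13.6  17.5] [310.5  16.3  28.1]
side 1021 maxx [310.5 311.  311.4 311.6 311.7 311.8 312.2 312.5] ((177.03433227539062, 0.8918924331665039), (270.7019348144531, 30.942434310913086), 0.44047874212265015) yfit [ 0.00325516 -0.36530744] zfit [6.19028130e-03 1.92574863e+01]
 toe [300.4   1.3  23.1] [288.1 -13.6  19.3] [312.5  17.2  27.2]
wrist 16019 maxx [109.6 109.6 109.6 109.6 109.6 109.7 109.7 109.7] ((74.83894348144531, 0.21892929077148438), (69.6976318359375, 30.112897872924805), 0.4265570342540741) yfit [ 0.00375432 -0.17093024] zfit [7.28362043e-03 1.93759198e+01]
  return _methods._mean(a, axis=axis, dtype=dtype,
  ret = um.true_divide(
Traceback (most recent call last):
ValueError: zero-size array to reduction operation minimum which has no identity
```

```bash
cat >> h.py <<'E'
OFF=np.array([310,1.,27.5]); S0=.007
def tcp(toe,ang,th):
    "toe tip underside point, bar direction angle (dx/dy), total slope -> tcp pos,R"
    Q=tool((np.sin(ang),np.cos(ang)),th-S0); return np.array(toe)-Q.apply(OFF),Q
def bar():
    s=bot.sense(); Q=R.from_quat(s['tool_rot']); u=Q.apply([1,0,0]); T=s['ee_pos']+Q.apply(OFF)
    return T,np.arctan2(u[0],u[1]),np.arcsin(-u[2])+S0,s
E
python3 - <<'E'
from h import *
toe=np.array([577.4,134.5,4.]); ang=-.21; th=.218
u=np.array([np.sin(ang)*np.cos(th),np.cos(ang)*np.cos(th),-np.sin(th)])
st=None
w=lambda t,n: tcp(toe-u*t,ang,th)+(n,)
a=rows([w(130,11)],1); print(a[0])
E
```

```text
1 0.66 2.20 -0.21 -0.16 -1.10 -1.44; 1 0.60 2.22 -0.22 -0.16 -1.10 -1.44; 1 0.54 2.24 -0.22 -0.16 -1.10 -1.44; 1 0.48 2.25 -0.23 -0.16 -1.10 -1.44; 1 0.42 2.26 -0.23 -0.16 -1.10 -1.44; 1 0.35 2.27 -0.23 -0.16 -1.10 -1.44; 1 0.29 2.28 -0.23 -0.16 -1.10 -1.44; 1 0.23 2.29 -0.23 -0.16 -1.10 -1.44; 1 0.17 2.29 -0.23 -0.16 -1.10 -1.44; 1 0.11 2.30 -0.22 -0.16 -1.10 -1.44; 1 0.05 2.30 -0.22 -0.16 -1.10 -1.44
[ 664.86909136 -280.67565487  123.93189133]
```

carry_out --series "1 0.66 2.20 -0.21 -0.16 -1.10 -1.44; 1 0.60 2.22 -0.22 -0.16 -1.10 -1.44; 1 0.54 2.24 -0.22 -0.16 -1.10 -1.44; 1 0.48 2.25 -0.23 -0.16 -1.10 -1.44; 1 0.42 2.26 -0.23 -0.16 -1.10 -1.44; 1 0.35 2.27 -0.23 -0.16 -1.10 -1.44; 1 0.29 2.28 -0.23 -0.16 -1.10 -1.44; 1 0.23 2.29 -0.23 -0.16 -1.10 -1.44; 1 0.17 2.29 -0.23 -0.16 -1.10 -1.44; 1 0.11 2.30 -0.22 -0.16 -1.10 -1.44; 1 0.05 2.30 -0.22 -0.16 -1.10 -1.44; 1 0 0 0 0 0 0"

```text
time_s: 5.0
ee_pos: [667.7, -277.4, 124.1]
tool_rot: [0.624, 0.775, -0.065, 0.083]
ft_force: [0.1, 0.3, -4.0]
opening: 23.6
finger_force: 98.9
```

```bash
cat > meas.py <<'E'
from h import *
def meas(tag,cams=('top','side')):
    T,a,t,s=bar(); print('t',s['time_s'],'bar',T.round(1),round(a,3),round(t,3),'F',np.round(s['ft_force'],1),'M',np.round(s['wrist_torque'],2))
    p=s['ee_pos']; r=R.from_quat(s['tool_rot'])
    for n in cams:
        im,d,ci=grab(n,tag+n); W=cloud(d,ci); hsv=cv2.cvtColor(im,cv2.COLOR_RGB2HSV).astype(int); h,sa,v=hsv[...,0],hsv[...,1],hsv[...,2]
        L=r.inv().apply((W.reshape(-1,3)-p)).reshape(W.shape); onbar=(abs(L[...,1])<20)&(L[...,0]<315)&(L[...,2]<45)
        Q=L[(L[...,0]>60)&(abs(L[...,1])<20)&(abs(L[...,2]-21)<9)&(sa<70)&(L[...,0]<314)]
        if len(Q): print(n,'bar maxx',np.percentile(Q[:,0],99.5).round(1),'zfit',np.polyfit(Q[:,0],Q[:,2],1).round(4),'yfit',np.polyfit(Q[:,0],Q[:,1],1).round(4))
        m=(h<20)&(sa>80)&(W[...,0]>500)&(W[...,0]<660)&(W[...,1]>0)&(W[...,1]<110)&(W[...,2]<40); P=W[m]
        rc=cv2.minAreaRect(P[:,:2].astype(np.float32)); print(n,'block',np.round(rc[0],1),np.round(rc[1],1),round(rc[2],1))
        m=(sa<70)&(v>110)&(W[...,0]>480)&(W[...,0]<680)&(W[...,1]>95)&(W[...,1]<255)&(W[...,2]>38)&(W[...,2]<75)&~onbar
        P=W[m]; e=[]
        for y in range(155,250,5):
            q=P[abs(P[:,1]-y)<3][:,0]
            if len(q)>20: e.append((y,(np.percentile(q,2)+np.percentile(q,98))/2))
        k=np.polyfit(*np.array(e).T,1); zf=P[(P[:,1]>150)]; kz=np.polyfit(zf[:,1],zf[:,2],1)
        ye=np.percentile(P[:,1],.7)
        ed=np.array([np.polyval(k,ye),ye]); b=np.array([k[0],1])/np.hypot(k[0],1)
        print(n,'nose edge',ed.round(1),'foot',(ed+45*b).round(1),'orig',(ed+270*b).round(1),'back',b.round(3),'topz at foot',np.polyval(kz,ed[1]+45).round(2),'pitch',kz[0].round(4))
        m=(h<22)&(sa>60)&(W[...,0]>530)&(W[...,0]<660)&(W[...,1]>125)&(W[...,1]<200)&(W[...,2]<20)&(W[...,2]>2)
        if m.sum()>8: print(n,'pad px',m.sum(),'x',W[m][:,0].min().round(1),W[m][:,0].max().round(1),'y',np.percentile(W[m][:,1],[2,98]).round(1))
E
python3 - <<'E'
from meas import *
meas('a')
toe=np.array([577.4,134.5,4.]); ang=-.21; th=.218
u=np.array([np.sin(ang)*np.cos(th),np.cos(ang)*np.cos(th),-np.sin(th)])
rows([tcp(toe-u*45,ang,th)+(8,)],1)
E
```

```text
t 5.0 bar [605.3  13.3  32.4] -0.215 0.218 F [ 0.1  0.3 -4. ] M [ 0.11  0.1  -0.01]
top bar maxx 309.4 zfit [1.07000e-02 1.81312e+01] yfit [ 0.0044 -0.6491]
top block [584.6  46.1] [87.4 34.6] 5.2
top nose edge [569.9 112.6] foot [572.  157.6] orig [582.4 382.4] back [0.046 0.999] topz at foot 52.0 pitch 0.0218
top pad px 47 x 610.9 620.5 y [150.2 173. ]
side bar maxx 309.3 zfit [1.06000e-02 1.88442e+01] yfit [ 0.0077 -2.309 ]
side block [586.7  46.8] [92.3 39.8] 4.1
side nose edge [568.7 115.3] foot [571.  160.2] orig [582.2 385. ] back [0.05  0.999] topz at foot 51.2 pitch 0.0226
1 1.06 -0.00 0.01 -0.00 0.00 0.01; 1 1.06 -0.00 0.01 -0.00 0.00 0.01; 1 1.06 -0.00 0.01 -0.00 0.00 0.01; 1 1.06 -0.00 0.01 -0.00 0.00 0.01; 1 1.06 -0.00 0.01 -0.00 0.00 0.01; 1 1.06 -0.00 0.01 -0.00 0.00 0.01; 1 1.06 -0.00 0.01 -0.00 0.00 0.01; 1 1.06 -0.00 0.01 -0.00 0.00 0.01
```

carry_out --series "1 1.06 0 0.01 0 0 0; 1 1.06 0 0.01 0 0 0; 1 1.06 0 0.01 0 0 0; 1 1.06 0 0.01 0 0 0; 1 1.06 0 0.01 0 0 0; 1 1.06 0 0.01 0 0 0; 1 1.06 0 0.01 0 0 0; 1 1 0 0.01 0 0 0; 1 0 0 0 0 0 0; 1 0 0 0 0 0 0"

```text
time_s: 6.1
ee_pos: [648.2, -200.5, 106.9]
tool_rot: [0.625, 0.773, -0.066, 0.083]
ft_force: [-0.5, -0.4, -3.5]
opening: 23.9
finger_force: 98.9
```

Run:
```python
from meas import *
meas('b',('side',))
toe=np.array([577.4,134.5,4.]); ang=-.21; th=.218
rows([tcp(toe,ang,th)+(9,)],1)
im=load('bside')[0]; c=cv2.resize(im[230:380,220:420],None,fx=4,fy=4,interpolation=cv2.INTER_CUBIC); cv2.imwrite('pics/bcrop.png',c[:,:,::-1])
```

```text
t 6.1 bar [587.1  90.3  14.4] -0.211 0.22 F [-0.5 -0.4 -3.5] M [-0.02  0.04  0.  ]
side bar maxx 309.4 zfit [1.38000e-02 1.78862e+01] yfit [ 0.0047 -0.3089]
side block [586.   46.7] [90.  38.4] 5.2
side nose edge [568.1 115. ] foot [570.7 159.9] orig [583.6 384.5] back [0.057 0.998] topz at foot 51.04 pitch 0.024
1 0.52 -0.00 0.01 0.01 0.02 -0.00; 1 0.52 -0.00 0.01 0.01 0.02 -0.00; 1 0.52 -0.00 0.01 0.01 0.02 -0.00; 1 0.52 -0.00 0.01 0.01 0.02 -0.00; 1 0.52 -0.00 0.01 0.01 0.02 -0.00; 1 0.52 -0.00 0.01 0.01 0.02 -0.00; 1 0.52 -0.00 0.01 0.01 0.02 -0.00; 1 0.52 -0.00 0.01 0.01 0.02 -0.00; 1 0.52 -0.00 0.01 0.01 0.02 -0.00
```

View pics/bcrop.png

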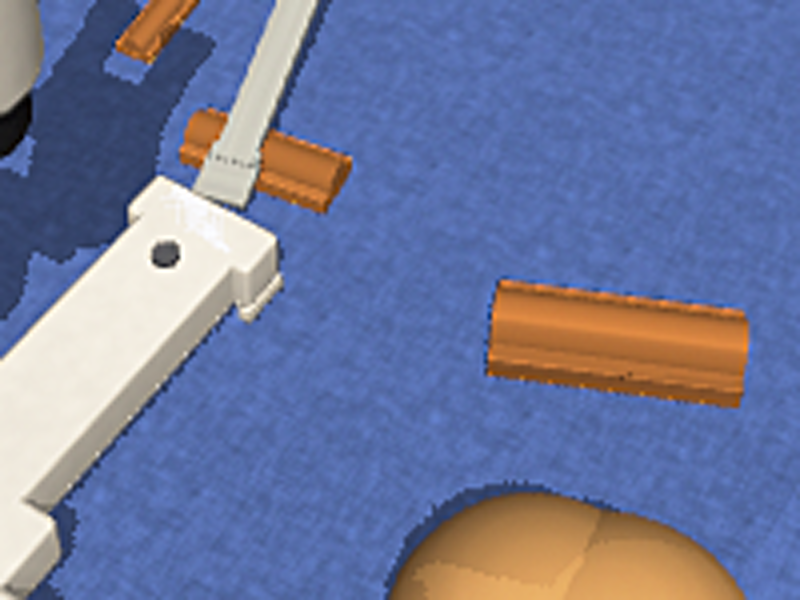

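The toe hangs over the block just short of the nose, at about (225,190) in the crop, and is clear of everything. I slide it in.

carry_out --series "1 0.52 0 0 0 0 0; 1 0.52 0 0 0 0 0; 1 0.52 0 0 0 0 0; 1 0.52 0 0 0 0 0; 1 0.52 0 0 0 0 0; 1 0.52 0 0 0 0 0; 1 0.52 0 0 0 0 0; 1 0.52 0 0 0 0 0; 1 0.5 0 0 0 0 0; 1 0 0 0 0 0 0"

```text
time_s: 7.15
ee_pos: [638.9, -158.1, 97.7]
tool_rot: [0.626, 0.772, -0.067, 0.084]
ft_force: [1.0, -5.4, -2.3]
opening: 23.5
finger_force: 99.0
```

Run:
```python
from meas import *
meas('c')
```

```text
t 7.15 bar [578.4 132.5   4.3] -0.209 0.223 F [ 1.  -5.4 -2.3] M [-1.33 -0.12  0.03]
top bar maxx 289.5 zfit [7.70000e-03 1.83195e+01] yfit [ 0.0022 -0.2741]
top block [584.9  46.1] [87.6 34.4] 5.4
top nose edge [569.6 114.4] foot [571.7 159.4] orig [582.5 384.1] back [0.048 0.999] topz at foot 51.98 pitch 0.0236
top pad px 49 x 610.4 620.8 y [150.  172.7]
side bar maxx 268.0 zfit [5.20000e-03 1.90142e+01] yfit [0.0025 0.0552]
side block [585.3  51.3] [90.1 46.5] 6.2
side nose edge [568.3 118.1] foot [570.8 163. ] orig [583.5 387.7] back [0.057 0.998] topz at foot 51.15 pitch 0.0248
```

```bash
cat >> h.py <<'E'
def on_pivot(P,D,ang,th):
    "bar underside through P, toe D ahead of it"
    u=np.array([np.sin(ang)*np.cos(th),np.cos(ang)*np.cos(th),-np.sin(th)]); return tcp(np.array(P)+D*u,ang,th)
E
python3 - <<'E'
from h import *
T,a,t,s=bar(); D=(T[1]-47)/np.cos(a)/np.cos(t); u=np.array([np.sin(a)*np.cos(t),np.cos(a)*np.cos(t),-np.sin(t)]); P=T-D*u; print(D,P)
st=None
for th in (.223,.18,.13,.08,.03,-.02):
    P[2]=21.5; st=rows([on_pivot(P,D,-.209,th)+(4,)],1,st)
E
```

```text
89.57483412717754 [596.49907863  47.          24.23690528]
1 0.01 0.00 0.07 0.02 -0.00 -0.01; 1 0.01 0.00 0.07 0.02 -0.00 -0.01; 1 0.01 0.00 0.07 0.02 -0.00 -0.01; 1 0.01 0.00 0.07 0.02 -0.00 -0.01
1 -0.02 0.00 0.24 -0.00 0.62 -0.00; 1 -0.03 0.00 0.24 -0.00 0.62 -0.00; 1 -0.03 0.00 0.24 -0.00 0.62 -0.00; 1 -0.03 0.00 0.24 -0.00 0.62 -0.00
1 -0.03 -0.00 0.28 0.00 0.72 -0.00; 1 -0.03 -0.00 0.28 0.00 0.72 -0.00; 1 -0.03 -0.00 0.28 0.00 0.72 -0.00; 1 -0.04 -0.00 0.28 0.00 0.72 -0.00
1 -0.03 0.00 0.28 0.00 0.72 0.00; 1 -0.03 0.00 0.28 0.00 0.72 0.00; 1 -0.03 0.00 0.28 0.00 0.72 0.00; 1 -0.04 0.00 0.28 0.00 0.72 0.00
1 -0.03 -0.00 0.28 0.00 0.72 0.00; 1 -0.03 -0.00 0.28 0.00 0.72 0.00; 1 -0.03 -0.00 0.28 0.00 0.72 0.00; 1 -0.04 -0.00 0.28 0.00 0.72 0.00
1 -0.03 -0.00 0.28 -0.00 0.72 -0.00; 1 -0.03 -0.00 0.28 -0.00 0.72 -0.00; 1 -0.03 -0.00 0.28 -0.00 0.72 -0.00; 1 -0.04 -0.00 0.28 -0.00 0.72 -0.00
```

carry_out --series "1 0 0 0.07 0 0 0; 1 0 0 0.07 0 0 0; 1 0 0 0.07 0 0 0; 1 0 0 0.07 0 0 0; 1 0 0 0 0 0 0"

```text
time_s: 7.75
ee_pos: [638.7, -156.5, 94.2]
tool_rot: [0.625, 0.773, -0.066, 0.083]
ft_force: [0.5, -0.0, -2.9]
opening: 24.0
finger_force: 99.1
```

carry_out --series "1 -0.03 0 0.24 0 0.62 0; 1 -0.03 0 0.24 0 0.62 0; 1 -0.03 0 0.24 0 0.62 0; 1 -0.03 0 0.24 0 0.62 0; 1 0 0 0 0 0 0; 1 0 0 0 0 0 0"

```text
time_s: 8.35
ee_pos: [639.8, -158.1, 85.5]
tool_rot: [0.626, 0.775, -0.052, 0.066]
ft_force: [-2.2, 6.3, 3.9]
opening: 24.4
finger_force: 100.1
```

Run:
```python
from meas import *
meas('d',('top',))
```

```text
t 8.35 bar [577.5 136.4   6.6] -0.212 0.175 F [-2.2  6.3  3.9] M [0.63 0.74 0.09]
top bar maxx 286.6 zfit [1.23000e-02 1.88497e+01] yfit [-0.     -0.0381]
top block [584.5  45.9] [87.2 34.2] 5.0
top nose edge [569.4 114.6] foot [571.7 159.5] orig [583.2 384.2] back [0.051 0.999] topz at foot 52.43 pitch 0.0187
top pad px 49 x 610.4 620.3 y [149.8 173.5]
```

carry_out --series "1 -0.03 0 0.28 0 0.72 0; 1 -0.03 0 0.28 0 0.72 0; 1 -0.03 0 0.28 0 0.72 0; 1 -0.04 0 0.28 0 0.72 0; 1 0 0 0 0 0 0"

```text
time_s: 8.9
ee_pos: [640.3, -161.1, 74.4]
tool_rot: [0.627, 0.776, -0.036, 0.046]
ft_force: [-2.8, 5.8, 4.2]
opening: 24.1
finger_force: 100.1
```

carry_out --series "1 -0.03 0 0.28 0 0.72 0; 1 -0.03 0 0.28 0 0.72 0; 1 -0.03 0 0.28 0 0.72 0; 1 -0.04 0 0.28 0 0.72 0; 1 0 0 0 0 0 0"

```text
time_s: 9.4
ee_pos: [640.9, -163.4, 63.4]
tool_rot: [0.628, 0.777, -0.02, 0.026]
ft_force: [-2.5, 6.3, 4.2]
opening: 24.1
finger_force: 100.2
```

Run:
```python
from meas import *
meas('e')
```

```text
t 9.4 bar [577.3 137.4  15.4] -0.211 0.074 F [-2.5  6.3  4.2] M [0.67 0.8  0.13]
top bar maxx 286.6 zfit [1.05000e-02 1.88817e+01] yfit [ 0.0015 -0.3083]
top block [584.2  46. ] [88.2 34. ] 5.2
top nose edge [569.8 115.1] foot [571.9 160.1] orig [582.5 384.8] back [0.047 0.999] topz at foot 57.89 pitch -0.0061
top pad px 39 x 611.2 620.9 y [152.1 171.8]
side bar maxx 264.1 zfit [1.32000e-02 1.85004e+01] yfit [ 0.0017 -0.1135]
side block [585.4  53.6] [90.6 52.1] 5.8
side nose edge [568.9 118.8] foot [571.  163.8] orig [581.8 388.5] back [0.048 0.999] topz at foot 56.11 pitch 0.0026
```

carry_out --series "1 -0.03 0 0.28 0 0.72 0; 1 -0.03 0 0.28 0 0.72 0; 1 -0.03 0 0.28 0 0.72 0; 1 -0.03 0 0.14 0 0.36 0; 1 0 0 0 0 0 0; 1 0 0 0 0 0 0"

```text
time_s: 10.1
ee_pos: [641.4, -164.9, 54.2]
tool_rot: [0.628, 0.778, -0.007, 0.01]
ft_force: [-2.8, 6.1, 5.1]
opening: 23.9
finger_force: 100.2
```

Run:
```python
from meas import *
meas('f'); meas('f2')
T,a,t,s=bar(); D=(T[1]-46.5)/np.cos(a); u=np.array([np.sin(a)*np.cos(t),np.cos(a)*np.cos(t),-np.sin(t)]); P=T-D*u; print(D,P)
im=load('fside')[0]; c=cv2.resize(im[230:380,180:380],None,fx=4,fy=4,interpolation=cv2.INTER_CUBIC); cv2.imwrite('pics/fcrop.png',c[:,:,::-1])
```

```text
t 10.1 bar [577.3 137.6  19.5] -0.212 0.03 F [-2.8  6.1  5.1] M [0.67 0.84 0.17]
top bar maxx 287.3 zfit [1.1500e-02 1.8829e+01] yfit [ 0.0014 -0.3059]
top block [584.2  46.1] [87.2 34.3] 5.4
top nose edge [569.2 115.6] foot [571.6 160.5] orig [583.7 385.2] back [0.054 0.999] topz at foot 59.93 pitch -0.0153
top pad px 32 x 613.1 620.6 y [153.3 171.9]
side bar maxx 264.4 zfit [1.31000e-02 1.86198e+01] yfit [0.0007 0.0584]
side block [585.8  46.4] [90.9 39.5] 4.5
side nose edge [569.  119.1] foot [571.1 164.1] orig [581.8 388.8] back [0.048 0.999] topz at foot 57.93 pitch -0.0033
t 10.2 bar [577.3 137.7  19.5] -0.212 0.03 F [-2.9  6.5  5.8] M [0.68 0.82 0.13]
top bar maxx 288.1 zfit [1.17000e-02 1.87764e+01] yfit [ 0.0011 -0.3307]
top block [584.9  46. ] [87.6 34. ] 5.4
top nose edge [569.3 115.5] foot [571.7 160.5] orig [583.6 385.1] back [0.053 0.999] topz at foot 59.97 pitch -0.0147
top pad px 32 x 613.3 620.4 y [152.3 171.8]
side bar maxx 264.3 zfit [1.26000e-02 1.88942e+01] yfit [ 0.0015 -0.0529]
side block [586.3  46.4] [90.6 38.1] 5.8
side nose edge [568.8 119.2] foot [571.  164.1] orig [582.  388.8] back [0.049 0.999] topz at foot 58.04 pitch -0.008
93.25043215598723 [596.91217297  46.54236718  22.34034614]
```

View pics/fcrop.png

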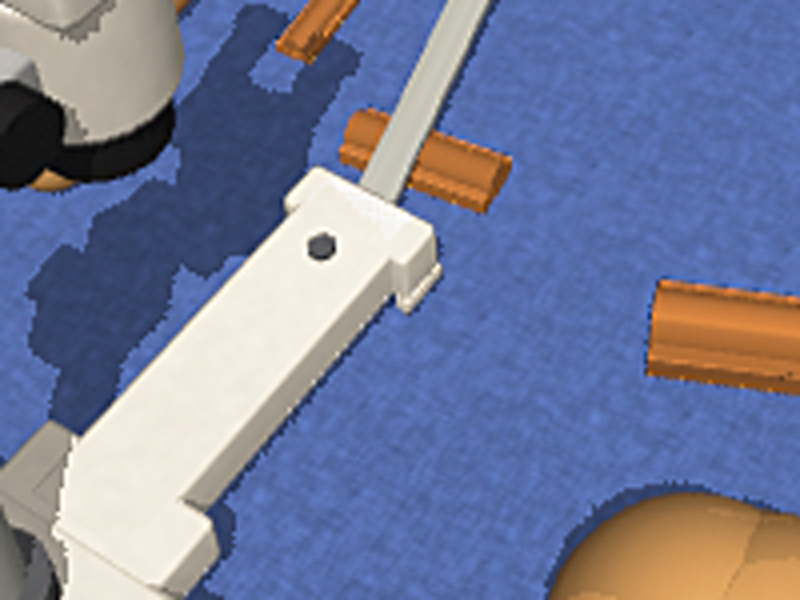

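Run:
```python
from h import *
T,a,t,s=bar(); P=[596.9,46.5,22.3]; D=93.2; st=None
st=rows([on_pivot(P,D,-.212,.012)+(3,)],1,st)
for a in (-.12,-.03): st=rows([on_pivot(P,D,a,.012)+(8,)],1,st)
```

```text
1 -0.02 -0.00 0.14 0.04 0.35 0.01; 1 -0.02 -0.00 0.13 0.04 0.35 0.01; 1 -0.02 -0.00 0.13 0.04 0.35 0.01
1 0.01 -0.25 -0.00 0.00 0.00 0.66; 1 0.01 -0.25 -0.00 0.00 0.00 0.66; 1 0.01 -0.25 -0.00 0.00 0.00 0.66; 1 0.00 -0.25 -0.00 0.00 0.00 0.66; 1 0.00 -0.25 -0.00 0.00 0.00 0.66; 1 -0.00 -0.25 0.00 0.00 0.00 0.66; 1 -0.00 -0.25 0.00 0.00 0.00 0.66; 1 -0.01 -0.25 0.00 0.00 0.00 0.66
1 0.01 -0.24 -0.00 0.00 -0.00 0.64; 1 0.01 -0.24 -0.00 0.00 -0.00 0.64; 1 0.01 -0.24 -0.00 0.00 -0.00 0.64; 1 0.00 -0.24 -0.00 0.00 -0.00 0.64; 1 0.00 -0.24 -0.00 0.00 -0.00 0.64; 1 -0.00 -0.24 0.00 0.00 -0.00 0.64; 1 -0.00 -0.24 0.00 0.00 -0.00 0.64; 1 -0.01 -0.24 0.00 0.00 -0.00 0.64
```

carry_out --series "1 -0.02 0 0.14 0 0.35 0; 1 -0.02 0 0.14 0 0.35 0; 1 -0.02 0 0.14 0 0.35 0; 1 0 0 0 0 0 0"

```text
time_s: 10.7
ee_pos: [641.5, -165.5, 49.9]
tool_rot: [0.628, 0.778, -0.001, 0.002]
ft_force: [-2.8, 6.1, 5.6]
opening: 24.1
finger_force: 100.3
```

carry_out --series "1 0.01 -0.25 0 0 0 0.66; 1 0.01 -0.25 0 0 0 0.66; 1 0.01 -0.25 0 0 0 0.66; 1 0 -0.25 0 0 0 0.66; 1 0 -0.25 0 0 0 0.66; 1 0 -0.25 0 0 0 0.66; 1 0 -0.25 0 0 0 0.66; 1 0 -0.25 0 0 0 0.66; 1 0 0 0 0 0 0; 1 0 0 0 0 0 0"

```text
time_s: 11.7
ee_pos: [622.5, -168.7, 50.5]
tool_rot: [0.663, 0.749, -0.0, 0.004]
ft_force: [-1.0, 4.3, 4.9]
opening: 24.1
finger_force: 100.3
```

Run:
```python
from meas import *
meas('g')
```

```text
t 11.7 bar [586.1 139.   21.2] -0.121 0.013 F [-1.   4.3  4.9] M [0.55 0.27 0.74]
top bar maxx 285.3 zfit [9.7000e-03 1.9278e+01] yfit [-0.0043 -0.5237]
top block [584.7  46. ] [87.8 34.1] 5.2
top nose edge [573.8 115.2] foot [575.3 160.1] orig [583. 385.] back [0.034 0.999] topz at foot 61.17 pitch -0.0262
top pad px 10 x 615.4 618.4 y [156.  166.2]
side bar maxx 264.1 zfit [1.0800e-02 1.9167e+01] yfit [-0.0048 -0.4123]
side block [585.6  50.3] [91.6 47.9] 9.0
side nose edge [573.2 119.2] foot [574.6 164.2] orig [581.6 389.1] back [0.031 1.   ] topz at foot 59.11 pitch -0.0125
```

carry_out --series "1 0.01 -0.24 0 0 0 0.64; 1 0.01 -0.24 0 0 0 0.64; 1 0.01 -0.24 0 0 0 0.64; 1 0 -0.24 0 0 0 0.64; 1 0 -0.24 0 0 0 0.64; 1 0 -0.24 0 0 0 0.64; 1 0 -0.24 0 0 0 0.64; 1 -0.01 -0.24 0 0 0 0.64; 1 0 0 0 0 0 0; 1 0 0 0 0 0 0"

```text
time_s: 12.8
ee_pos: [603.0, -170.5, 50.3]
tool_rot: [0.696, 0.718, -0.001, 0.004]
ft_force: [-2.2, 4.1, 5.9]
opening: 23.9
finger_force: 100.5
```

Run:
```python
from meas import *
meas('i'); T,a,t,s=bar(); P=[596.9,46.5,22.3]; D=93.2; st=None
for b in (.06,.15): st=rows([on_pivot(P,D,b,.012)+(8,)],1,st)
```

```text
t 12.8 bar [594.1 139.2  20.9] -0.032 0.013 F [-2.2  4.1  5.9] M [0.32 0.53 1.23]
top bar maxx 284.4 zfit [1.12000e-02 1.86767e+01] yfit [-0.0066 -0.8741]
top block [584.8  46. ] [87.9 34.3] 5.2
top nose edge [577.1 115. ] foot [578.1 160. ] orig [582.8 385. ] back [0.021 1.   ] topz at foot 60.85 pitch -0.0182
side bar maxx 263.5 zfit [1.20000e-02 1.89068e+01] yfit [-0.0081 -0.6649]
side block [586.   50.8] [91.  46.2] 6.0
side nose edge [576.3 118.5] foot [577.3 163.5] orig [582.1 388.4] back [0.022 1.   ] topz at foot 59.26 pitch -0.0138
1 0.02 -0.25 -0.00 0.03 0.01 0.66; 1 0.02 -0.25 -0.00 0.03 0.01 0.66; 1 0.01 -0.25 -0.00 0.03 0.01 0.66; 1 0.01 -0.25 0.00 0.03 0.01 0.66; 1 0.01 -0.25 0.00 0.03 0.01 0.66; 1 0.00 -0.25 0.00 0.03 0.01 0.66; 1 0.00 -0.25 0.00 0.03 0.01 0.66; 1 -0.00 -0.25 0.00 0.03 0.01 0.66
1 0.01 -0.24 -0.00 0.00 -0.00 0.64; 1 0.01 -0.24 -0.00 0.00 -0.00 0.64; 1 0.01 -0.24 -0.00 0.00 -0.00 0.64; 1 0.00 -0.24 -0.00 0.00 -0.00 0.64; 1 0.00 -0.24 -0.00 0.00 -0.00 0.64; 1 -0.00 -0.24 0.00 0.00 -0.00 0.64; 1 -0.00 -0.24 0.00 0.00 -0.00 0.64; 1 -0.01 -0.24 0.00 0.00 -0.00 0.64
```

carry_out --series "1 0.02 -0.25 0 0 0 0.66; 1 0.02 -0.25 0 0 0 0.66; 1 0.01 -0.25 0 0 0 0.66; 1 0.01 -0.25 0 0 0 0.66; 1 0.01 -0.25 0 0 0 0.66; 1 0 -0.25 0 0 0 0.66; 1 0 -0.25 0 0 0 0.66; 1 0 -0.25 0 0 0 0.66; 1 0 0 0 0 0 0; 1 0 0 0 0 0 0" --force 115

```text
time_s: 13.9
ee_pos: [582.7, -170.4, 50.2]
tool_rot: [0.728, 0.686, -0.001, 0.004]
ft_force: [-3.3, 2.2, 6.4]
opening: 23.5
finger_force: 116.0
```

carry_out --series "1 0.01 -0.24 0 0 0 0.64; 1 0.01 -0.24 0 0 0 0.64; 1 0.01 -0.24 0 0 0 0.64; 1 0 -0.24 0 0 0 0.64; 1 0 -0.24 0 0 0 0.64; 1 0 -0.24 0 0 0 0.64; 1 0 -0.24 0 0 0 0.64; 1 -0.01 -0.24 0 0 0 0.64; 1 0 0 0 0 0 0; 1 0 0 0 0 0 0"

```text
time_s: 14.9
ee_pos: [564.0, -168.2, 50.3]
tool_rot: [0.757, 0.653, -0.001, 0.004]
ft_force: [-2.6, 1.4, 6.3]
opening: 23.5
finger_force: 116.6
```

Run:
```python
from meas import *
meas('j'); T,a,t,s=bar(); P=[596.9,46.5,22.3]; D=93.2; st=None
for b in (.20,.25): st=rows([on_pivot(P,D,b,.012)+(5,)],1,st)
```

```text
t 14.9 bar [610.8 138.   20.7] 0.148 0.014 F [-2.6  1.4  6.3] M [-0.2   0.51  2.21]
top bar maxx 286.5 zfit [9.40000e-03 1.90427e+01] yfit [-0.0128 -1.5527]
top block [584.5  46. ] [87.9 34.3] 5.2
top nose edge [584.7 113.9] foot [584.6 158.9] orig [583.8 383.9] back [-0.003  1.   ] topz at foot 60.92 pitch -0.0167
side bar maxx 262.6 zfit [1.07000e-02 1.90497e+01] yfit [-0.0179 -1.0332]
side block [586.   46.3] [90.8 39.9] 5.0
side nose edge [584.4 117.2] foot [584.1 162.2] orig [582.6 387.2] back [-0.007  1.   ] topz at foot 59.09 pitch -0.0129
1 0.02 -0.23 -0.00 0.07 0.02 0.60; 1 0.02 -0.23 -0.00 0.07 0.02 0.60; 1 0.01 -0.23 -0.00 0.07 0.02 0.60; 1 0.01 -0.23 -0.00 0.07 0.02 0.60; 1 0.01 -0.23 0.00 0.07 0.02 0.60
1 0.01 -0.22 -0.00 0.00 -0.00 0.57; 1 0.00 -0.22 -0.00 0.00 -0.00 0.57; 1 0.00 -0.22 -0.00 0.00 -0.00 0.57; 1 -0.00 -0.22 0.00 0.00 -0.00 0.57; 1 -0.00 -0.22 0.00 0.00 -0.00 0.57
```

carry_out --series "1 0.02 -0.23 0 0 0 0.6; 1 0.02 -0.23 0 0 0 0.6; 1 0.01 -0.23 0 0 0 0.6; 1 0.01 -0.23 0 0 0 0.6; 1 0.01 -0.23 0 0 0 0.6; 1 0.01 -0.22 0 0 0 0.57; 1 0 -0.22 0 0 0 0.57; 1 0 -0.22 0 0 0 0.57; 1 0 -0.22 0 0 0 0.57; 1 0 -0.22 0 0 0 0.57; 1 0 0 0 0 0 0; 1 0 0 0 0 0 0"

```text
time_s: 16.2
ee_pos: [541.9, -163.0, 50.1]
tool_rot: [0.789, 0.614, -0.001, 0.004]
ft_force: [-3.1, 1.1, 8.5]
opening: 23.5
finger_force: 117.5
```

Run:
```python
from meas import *
meas('k'); T,a,t,s=bar(); P=[596.9,46.5,22.3]; D=93.2; st=None
for b in (.3,.34): st=rows([on_pivot(P,D,b,.012)+(5,)],1,st)
im=load('kside')[0]; c=cv2.resize(im[230:380,180:380],None,fx=4,fy=4,interpolation=cv2.INTER_CUBIC); cv2.imwrite('pics/kcrop.png',c[:,:,::-1])
```

```text
t 16.2 bar [619.4 137.   20.6] 0.249 0.014 F [-3.1  1.1  8.5] M [-0.2   0.8   2.69]
top bar maxx 288.3 zfit [9.70000e-03 1.88068e+01] yfit [-0.0174 -1.6962]
top block [584.6  46.2] [87.9 34.5] 5.2
top nose edge [591.4 113.6] foot [590.2 158.5] orig [584.3 383.5] back [-0.026  1.   ] topz at foot 61.14 pitch -0.0197
side bar maxx 262.2 zfit [9.50000e-03 1.91285e+01] yfit [-0.0234 -1.3946]
side block [585.9  50.1] [91.3 44.1] 5.2
side nose edge [590.8 116.8] foot [589.5 161.8] orig [582.9 386.7] back [-0.029  1.   ] topz at foot 59.27 pitch -0.0138
1 0.00 -0.21 -0.00 0.07 0.02 0.58; 1 0.00 -0.21 -0.00 0.07 0.02 0.58; 1 0.00 -0.21 -0.00 0.07 0.02 0.58; 1 -0.00 -0.21 -0.00 0.07 0.02 0.58; 1 -0.00 -0.21 -0.00 0.07 0.02 0.58
1 0.00 -0.17 -0.00 0.00 0.00 0.46; 1 0.00 -0.17 -0.00 0.00 0.00 0.46; 1 0.00 -0.17 -0.00 0.00 0.00 0.46; 1 0.00 -0.17 -0.00 0.00 0.00 0.46; 1 -0.00 -0.17 0.00 0.00 0.00 0.46
```

View pics/kcrop.png

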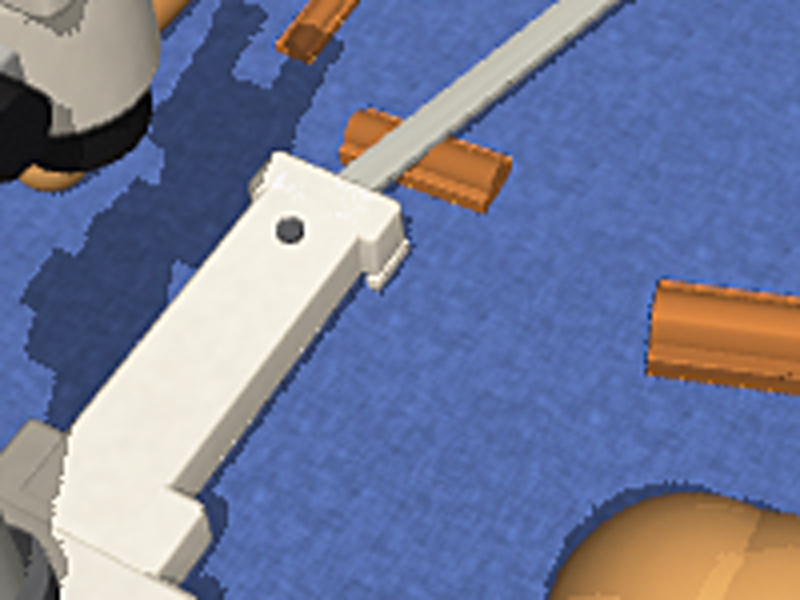

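The nose follows the bar, with the foot centre near x=590, and the block has not moved. I carry on, feeding the bar forward so the toe keeps its depth.

Run:
```python
from h import *
P=[596.9,46.5,22.3]; st=None
for b in (.34,.42): st=rows([on_pivot(P,91.5/np.cos(b),b,.013)+(10,)],1,st)
```

```text
1 0.05 -0.19 -0.00 0.04 0.00 0.52; 1 0.05 -0.19 -0.00 0.04 0.00 0.52; 1 0.04 -0.19 -0.00 0.04 0.00 0.52; 1 0.04 -0.19 -0.00 0.04 0.00 0.52; 1 0.04 -0.19 -0.00 0.04 0.00 0.52; 1 0.04 -0.19 -0.00 0.04 0.00 0.52; 1 0.04 -0.19 -0.00 0.04 0.00 0.52; 1 0.04 -0.19 -0.00 0.04 0.00 0.52; 1 0.03 -0.19 -0.00 0.04 0.00 0.52; 1 0.03 -0.19 -0.00 0.04 0.00 0.52
1 0.04 -0.17 0.00 0.00 0.00 0.46; 1 0.04 -0.17 0.00 0.00 0.00 0.46; 1 0.04 -0.17 0.00 0.00 0.00 0.46; 1 0.04 -0.17 0.00 0.00 0.00 0.46; 1 0.03 -0.17 0.00 0.00 0.00 0.46; 1 0.03 -0.17 0.00 0.00 0.00 0.46; 1 0.03 -0.17 0.00 0.00 0.00 0.46; 1 0.03 -0.17 0.00 0.00 0.00 0.46; 1 0.03 -0.17 0.00 0.00 0.00 0.46; 1 0.03 -0.17 0.00 0.00 0.00 0.46
```

carry_out --series "1 0.05 -0.19 0 0 0 0.52; 1 0.05 -0.19 0 0 0 0.52; 1 0.04 -0.19 0 0 0 0.52; 1 0.04 -0.19 0 0 0 0.52; 1 0.04 -0.19 0 0 0 0.52; 1 0.04 -0.19 0 0 0 0.52; 1 0.04 -0.19 0 0 0 0.52; 1 0.04 -0.19 0 0 0 0.52; 1 0.03 -0.19 0 0 0 0.52; 1 0.03 -0.19 0 0 0 0.52; 1 0 0 0 0 0 0; 1 0 0 0 0 0 0"

```text
time_s: 17.5
ee_pos: [523.4, -156.1, 49.7]
tool_rot: [0.817, 0.577, -0.003, 0.005]
ft_force: [-9.4, -5.9, 9.6]
opening: 23.8
finger_force: 119.2
```

Run:
```python
from meas import *
meas('l')
```

```text
t 17.5 bar [628.  135.5  19.2] 0.341 0.017 F [-9.4 -5.9  9.6] M [-1.57  1.84  3.27]
top bar maxx 288.9 zfit [5.60000e-03 1.86644e+01] yfit [-0.024  -1.8137]
top block [584.9  46.1] [88.1 34.2] 5.4
top nose edge [597.9 113.3] foot [595.7 158.2] orig [584.6 383. ] back [-0.049  0.999] topz at foot 61.07 pitch -0.0164
side bar maxx 260.8 zfit [4.40000e-03 1.91515e+01] yfit [-0.03   -1.6343]
side block [585.6  52.4] [91.6 49.6] 6.6
side nose edge [597.1 117. ] foot [594.9 161.9] orig [583.7 386.6] back [-0.05   0.999] topz at foot 59.46 pitch -0.0115
```

carry_out --series "1 0.04 -0.18 0 0 0 0.48; 1 0.04 -0.18 0 0 0 0.48; 1 0.04 -0.18 0 0 0 0.48; 1 0.03 -0.18 0 0 0 0.48; 1 0.03 -0.18 0 0 0 0.48; 1 0.03 -0.18 0 0 0 0.48; 1 0.03 -0.18 0 0 0 0.48; 1 0.03 -0.18 0 0 0 0.48; 1 0.03 -0.18 0 0 0 0.48; 1 0.03 -0.18 0 0 0 0.48; 1 0 0 0 0 0 0; 1 0 0 0 0 0 0"

```text
time_s: 18.8
ee_pos: [506.7, -147.4, 49.2]
tool_rot: [0.84, 0.542, -0.004, 0.005]
ft_force: [-13.3, -10.7, 12.2]
opening: 23.3
finger_force: 120.2
```

Run:
```python
from meas import *
meas('m')
```

```text
t 18.8 bar [635.5 134.3  18.3] 0.425 0.018 F [-13.3 -10.7  12.2] M [-2.3   2.83  3.5 ]
top bar maxx 290.2 zfit [2.00000e-04 1.90102e+01] yfit [-0.0242 -2.2436]
top block [584.7  46. ] [87.4 34.9] 5.9
top nose edge [604.5 113.1] foot [601.1 157.9] orig [584.  382.3] back [-0.076  0.997] topz at foot 61.28 pitch -0.0198
side bar maxx 259.1 zfit [1.70000e-03 1.90842e+01] yfit [-0.0292 -2.3735]
side block [585.6  54.3] [91.  53.9] 6.0
side nose edge [603.6 117. ] foot [600.3 161.9] orig [583.9 386.3] back [-0.073  0.997] topz at foot 59.69 pitch -0.0159
```

carry_out --series "1 0.01 -0.17 0 0 0 0.45; 1 0.01 -0.17 0 0 0 0.45; 1 0.01 -0.17 0 0 0 0.45; 1 0.01 -0.17 0 0 0 0.45; 1 0 0 0 0 0 0; 1 0 0 0 0 0 0"

```text
time_s: 19.5
ee_pos: [500.7, -143.8, 49.1]
tool_rot: [0.849, 0.529, -0.004, 0.004]
ft_force: [-13.9, -9.3, 11.4]
opening: 24.0
finger_force: 120.4
```

Run:
```python
from meas import *
meas('n')
T,a,t,s=bar(); D=(T[1]-46.5)/np.cos(a); P=T-D*np.array([np.sin(a)*np.cos(t),np.cos(a)*np.cos(t),-np.sin(t)]); print(D,P)
st=None
for th in (.05,.09,.13): st=rows([on_pivot(P,D,a,th)+(6,)],1,st)
```

```text
t 19.5 bar [638.1 133.8  18.3] 0.456 0.018 F [-13.9  -9.3  11.4] M [-2.05  2.91  3.52]
top bar maxx 290.8 zfit [2.30000e-03 1.86894e+01] yfit [-0.0242 -2.3979]
top block [584.6  46. ] [87.6 34.8] 5.7
top nose edge [606.8 113. ] foot [603.2 157.9] orig [585.2 382.2] back [-0.08   0.997] topz at foot 61.3 pitch -0.0206
side bar maxx 259.7 zfit [1.50000e-03 1.91617e+01] yfit [-0.0271 -2.7033]
side block [585.9  52.1] [90.6 49.9] 3.7
side nose edge [605.9 116.1] foot [602.3 161. ] orig [584.2 385.2] back [-0.081  0.997] topz at foot 59.71 pitch -0.0152
97.21366317996406 [595.26759227  46.51381369  20.00777513]
1 0.02 0.00 -0.11 0.03 -0.31 -0.00; 1 0.02 0.00 -0.11 0.03 -0.31 -0.00; 1 0.02 0.00 -0.11 0.03 -0.31 -0.00; 1 0.01 0.00 -0.11 0.03 -0.31 -0.00; 1 0.01 0.00 -0.11 0.03 -0.31 -0.00; 1 0.01 0.00 -0.11 0.03 -0.31 -0.00
1 0.02 -0.00 -0.14 -0.00 -0.38 -0.00; 1 0.02 -0.00 -0.14 -0.00 -0.38 -0.00; 1 0.02 -0.00 -0.14 -0.00 -0.38 -0.00; 1 0.02 -0.00 -0.14 -0.00 -0.38 -0.00; 1 0.02 -0.00 -0.14 -0.00 -0.38 -0.00; 1 0.02 -0.00 -0.14 -0.00 -0.38 -0.00
1 0.02 -0.00 -0.14 0.00 -0.38 0.00; 1 0.02 -0.00 -0.14 0.00 -0.38 0.00; 1 0.02 -0.00 -0.14 0.00 -0.38 0.00; 1 0.02 -0.00 -0.14 0.00 -0.38 0.00; 1 0.02 -0.00 -0.14 0.00 -0.38 0.00; 1 0.02 -0.00 -0.14 0.00 -0.38 0.00
```

The foot is over the pad. I ease off the lateral load, then lower gently.

carry_out --series "1 0 0.11 0 0 0 -0.3; 1 0 0.11 0 0 0 -0.3; 1 0 0.11 0 0 0 -0.3; 1 0 0.11 0 0 0 -0.3; 1 0 0 0 0 0 0; 1 0 0 0 0 0 0"

```text
time_s: 20.2
ee_pos: [503.0, -144.9, 48.3]
tool_rot: [0.843, 0.537, -0.005, 0.003]
ft_force: [-19.0, -6.3, 11.7]
opening: 23.9
finger_force: 118.5
```

Run:
```python
from meas import *
meas('o',('top',))
```

```text
t 20.2 bar [634.7 135.3  17.4] 0.436 0.018 F [-19.   -6.3  11.7] M [-1.24  3.98  2.94]
top bar maxx 289.4 zfit [-2.0000e-03  1.8668e+01] yfit [-0.0186 -1.9502]
top block [584.7  46.1] [87.4 34.5] 5.5
top nose edge [606.7 112.9] foot [603.  157.8] orig [584.7 382.1] back [-0.081  0.997] topz at foot 61.55 pitch -0.0235
```

carry_out --series "1 0.02 0 -0.11 0 -0.3 0; 1 0.02 0 -0.11 0 -0.3 0; 1 0.02 0 -0.11 0 -0.3 0; 1 0.01 0 -0.11 0 -0.3 0; 1 0.01 0 -0.11 0 -0.3 0; 1 0.01 0 -0.11 0 -0.3 0; 1 0 0 0 0 0 0; 1 0 0 0 0 0 0"

```text
time_s: 21.05
ee_pos: [503.2, -144.1, 54.8]
tool_rot: [0.843, 0.537, -0.018, 0.011]
ft_force: [-18.1, -6.4, 11.6]
opening: 23.6
finger_force: 118.1
```

Run:
```python
from meas import *
meas('p')
```

```text
t 21.05 bar [634.5 135.1  14.1] 0.436 0.05 F [-18.1  -6.4  11.6] M [-1.31  3.91  2.77]
top bar maxx 288.8 zfit [-2.40000e-03  1.86737e+01] yfit [-0.0178 -2.035 ]
top block [584.7  46.2] [87.3 34.7] 5.6
top nose edge [606.5 112.9] foot [602.9 157.8] orig [585.2 382.1] back [-0.079  0.997] topz at foot 59.76 pitch -0.0129
side bar maxx 258.3 zfit [-4.40000e-03  1.93402e+01] yfit [-0.023  -1.9467]
side block [585.7  51.1] [90.9 49.4] 7.6
side nose edge [605.8 116. ] foot [602.1 160.9] orig [583.9 385.1] back [-0.081  0.997] topz at foot 58.19 pitch -0.0072
```

carry_out --series "1 0.02 0 -0.11 0 -0.3 0; 1 0.02 0 -0.11 0 -0.3 0; 1 0.02 0 -0.11 0 -0.3 0; 1 0.02 0 -0.11 0 -0.3 0; 1 0.02 0 -0.11 0 -0.3 0; 1 0.02 0 -0.11 0 -0.3 0; 1 0.02 0 -0.11 0 -0.3 0; 1 0.02 0 -0.11 0 -0.3 0; 1 0 0 0 0 0 0; 1 0 0 0 0 0 0"

```text
time_s: 22.15
ee_pos: [503.9, -142.7, 63.1]
tool_rot: [0.843, 0.536, -0.036, 0.022]
ft_force: [-16.3, -9.6, 6.2]
opening: 23.7
finger_force: 117.6
```

Run:
```python
from meas import *
meas('q')
```

```text
t 22.15 bar [634.5 134.7   9.4] 0.437 0.092 F [-16.3  -9.6   6.2] M [-1.56  3.58  2.78]
top bar maxx 288.5 zfit [-5.30000e-03  1.86571e+01] yfit [-0.0157 -2.694 ]
top block [584.7  46. ] [87.3 34.5] 5.5
top nose edge [607.1 112.4] foot [603.3 157.3] orig [584.5 381.5] back [-0.084  0.997] topz at foot 57.72 pitch -0.0027
side bar maxx 258.3 zfit [-7.1000e-03  1.9296e+01] yfit [-0.0223 -2.3281]
side block [585.7  52.8] [90.8 50.8] 6.2
side nose edge [605.7 115.7] foot [602.2 160.5] orig [584.6 384.8] back [-0.078  0.997] topz at foot 56.5 pitch 0.0009
```

carry_out --series "1 0.01 0 -0.13 0 -0.35 0; 1 0.01 0 -0.13 0 -0.35 0; 1 0.01 0 -0.13 0 -0.35 0; 1 0.01 0 -0.13 0 -0.35 0; 1 0.01 0 -0.13 0 -0.35 0; 1 0.01 0 -0.13 0 -0.35 0; 1 0.01 0 -0.13 0 -0.35 0; 1 0.01 0 -0.13 0 -0.35 0; 1 0 0 0 0 0 0; 1 0 0 0 0 0 0"

```text
time_s: 23.25
ee_pos: [507.4, -139.2, 74.1]
tool_rot: [0.842, 0.535, -0.054, 0.036]
ft_force: [-6.4, -3.3, 0.7]
opening: 23.6
finger_force: 114.7
```

Run:
```python
from meas import *
meas('r')
```

```text
t 23.25 bar [637.7 135.3   7. ] 0.439 0.136 F [-6.4 -3.3  0.7] M [-0.25  1.24  0.73]
top bar maxx 290.9 zfit [7.00000e-04 1.84835e+01] yfit [ 0.0096 -3.349 ]
top block [584.6  46. ] [88.1 34.5] 5.4
top nose edge [606.5 112.9] foot [602.8 157.8] orig [584.6 382.1] back [-0.081  0.997] topz at foot 57.72 pitch -0.0047
side bar maxx 259.4 zfit [-4.00000e-04  1.92194e+01] yfit [-1.5000e-03 -1.7875e+00]
side block [585.6  49.2] [91.3 44.2] 7.8
side nose edge [605.7 116.2] foot [602.  161.1] orig [583.1 385.3] back [-0.084  0.996] topz at foot 56.33 pitch 0.0011
```

carry_out --series "1 0.01 0 -0.12 0 -0.35 0; 1 0.01 0 -0.12 0 -0.35 0; 1 0.01 0 -0.12 0 -0.35 0; 1 0.01 0 -0.12 0 -0.35 0; 1 0 0 0 0 0 0; 1 0 0 0 0 0 0"

```text
time_s: 23.95
ee_pos: [509.4, -137.1, 79.1]
tool_rot: [0.842, 0.534, -0.062, 0.043]
ft_force: [-0.5, 0.3, -2.5]
opening: 23.9
finger_force: 114.3
```

Run:
```python
from meas import *
meas('s')
im=load('stop')[0]; c=cv2.resize(im[170:290,160:320],None,fx=5,fy=5,interpolation=cv2.INTER_CUBIC); cv2.imwrite('pics/scrop.png',c[:,:,::-1])
```

```text
t 23.95 bar [639.2 136.    5.3] 0.44 0.158 F [-0.5  0.3 -2.5] M [ 0.38 -0.05  0.08]
top bar maxx 291.6 zfit [5.00000e-04 1.87936e+01] yfit [ 0.0197 -3.8626]
top block [584.6  46.2] [87.5 34.5] 5.6
top nose edge [607.1 112.3] foot [603.2 157.1] orig [583.4 381.3] back [-0.088  0.996] topz at foot 57.75 pitch -0.0049
side bar maxx 258.9 zfit [7.00000e-04 1.91296e+01] yfit [ 0.0069 -1.9932]
side block [586.2  47.8] [90.6 39.4] 4.7
side nose edge [604.1 115.8] foot [601.2 160.7] orig [586.5 385.2] back [-0.065  0.998] topz at foot 56.35 pitch 0.0011
```

View pics/scrop.png

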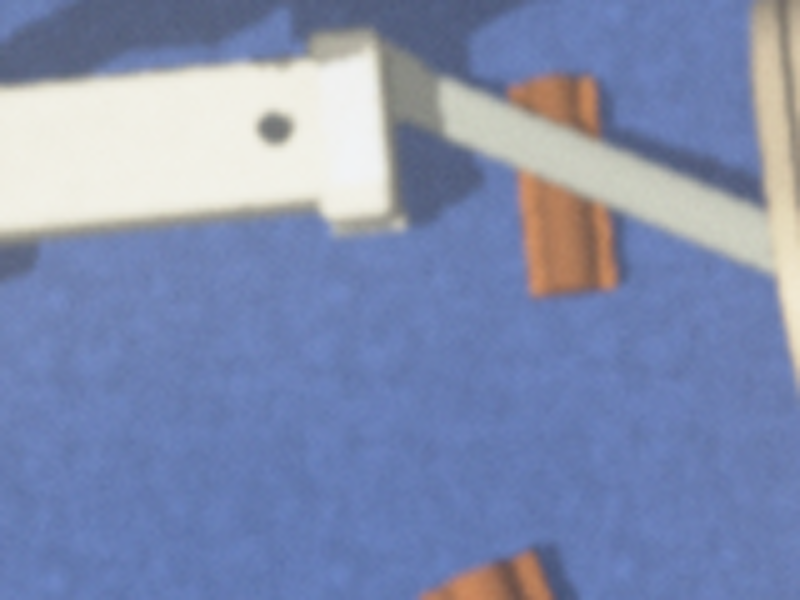

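The bar is free and the stand rests level on the pad; the nose at (270,130) in the crop fully covers the pad. I draw the bar out.

carry_out --series "1 0 0 -0.2 0 0 0; 1 -0.5 0 0 0 0 0; 1 -0.8 0 0 0 0 0; 1 -0.8 0 0 0 0 0; 1 -0.8 0 0 0 0 0; 1 -0.8 0 0 0 0 0; 1 0 0 0 0 0 0"

```text
time_s: 24.75
ee_pos: [492.9, -171.8, 86.7]
tool_rot: [0.842, 0.533, -0.063, 0.043]
ft_force: [-0.1, -0.6, -4.4]
opening: 23.8
finger_force: 114.2
```

carry_out --series "1 -1.5 0 -0.2 0 0 0; 1 -1.8 0 -0.2 0 0 0; 1 -1.8 0 -0.2 0 0 0; 1 -1.8 0 -0.2 0 0 0; 1 -1.8 0 -0.2 0 0 0; 1 -1.5 0 -0.2 0 0 0; 1 0 0 0 0 0 0; 1 0 0 0 0 0 0"

```text
time_s: 25.55
ee_pos: [451.5, -259.3, 113.7]
tool_rot: [0.842, 0.534, -0.062, 0.043]
ft_force: [0.1, 1.0, -4.3]
opening: 23.5
finger_force: 114.1
```

Run:
```python
from meas import *
meas('t')
T,a,t,s=bar(); st=None; print(s['ee_pos'],s['q'])
Q=tool((0.1,.995),-S0)
st=rows([((430,-337,80),Q,10)],1,st); st=rows([((430,-337,28.5),Q,8)],1,st)
```

```text
t 25.55 bar [581.4  13.8  39.9] 0.44 0.158 F [ 0.1  1.  -4.3] M [-0.   -0.03  0.04]
top bar maxx 309.5 zfit [1.34000e-02 1.76337e+01] yfit [ 0.0062 -1.1229]
top block [584.9  46.1] [88.3 34.6] 5.4
top nose edge [606.3 112.7] foot [602.7 157.5] orig [584.8 381.8] back [-0.08   0.997] topz at foot 57.7 pitch -0.0056
side bar maxx 310.7 zfit [1.11000e-02 1.85952e+01] yfit [ 0.0044 -1.6826]
side block [586.3  46.5] [90.9 38.9] 5.3
side nose edge [605.6 115.8] foot [602.  160.6] orig [583.7 384.9] back [-0.081  0.997] topz at foot 56.35 pitch 0.0024
[ 451.79441228 -258.54499324  113.52540343] [ 0.67491169  0.25632432 -0.3762428   1.89132245  0.28244824  1.04385515
 -0.27591278]
1 -0.74 0.13 0.45 -0.11 0.90 -1.93; 1 -0.75 0.11 0.44 -0.11 0.90 -1.93; 1 -0.76 0.08 0.43 -0.11 0.90 -1.93; 1 -0.77 0.05 0.42 -0.11 0.90 -1.93; 1 -0.78 0.03 0.41 -0.11 0.90 -1.93; 1 -0.79 -0.00 0.39 -0.11 0.90 -1.93; 1 -0.79 -0.03 0.38 -0.11 0.90 -1.93; 1 -0.80 -0.06 0.37 -0.11 0.90 -1.93; 1 -0.80 -0.08 0.36 -0.11 0.90 -1.93; 1 -0.80 -0.11 0.34 -0.11 0.90 -1.93
1 -0.00 -0.00 0.64 -0.00 -0.00 0.00; 1 -0.00 -0.00 0.64 -0.00 -0.00 0.00; 1 -0.00 -0.00 0.64 -0.00 -0.00 0.00; 1 -0.00 -0.00 0.64 -0.00 -0.00 0.00; 1 -0.00 -0.00 0.64 -0.00 -0.00 0.00; 1 -0.00 -0.00 0.64 -0.00 -0.00 0.00; 1 -0.00 -0.00 0.64 -0.00 -0.00 0.00; 1 -0.00 -0.00 0.64 -0.00 -0.00 0.00
```

carry_out --series "1 -0.74 0.13 0.45 -0.1 0.9 -1.93; 1 -0.75 0.11 0.44 -0.1 0.9 -1.93; 1 -0.76 0.08 0.43 -0.1 0.9 -1.93; 1 -0.77 0.05 0.42 -0.1 0.9 -1.93; 1 -0.78 0.03 0.41 -0.1 0.9 -1.93; 1 -0.79 0 0.39 -0.1 0.9 -1.93; 1 -0.79 -0.03 0.38 -0.1 0.9 -1.93; 1 -0.8 -0.06 0.37 -0.1 0.9 -1.93; 1 -0.8 -0.08 0.36 -0.1 0.9 -1.93; 1 -0.8 -0.11 0.34 -0.1 0.9 -1.93; 1 0 0 0 0 0 0; 1 0 0 0 0 0 0"

```text
time_s: 26.85
ee_pos: [429.8, -337.1, 80.1]
tool_rot: [0.743, 0.67, 0.002, -0.003]
ft_force: [-0.2, 0.4, -3.8]
opening: 23.5
finger_force: 114.1
```

carry_out --series "1 0 0 0.65 0 0 0; 1 0 0 0.65 0 0 0; 1 0 0 0.65 0 0 0; 1 0 0 0.65 0 0 0; 1 0 0 0.65 0 0 0; 1 0 0 0.65 0 0 0; 1 0 0 0.55 0 0 0; 1 0 0 0.4 0 0 0; 1 0 0 0.2 0 0 0; 1 0 0 0 0 0 0; 1 0 0 0 0 0 0"

```text
time_s: 27.95
ee_pos: [429.5, -337.6, 29.9]
tool_rot: [0.742, 0.67, 0.002, -0.003]
ft_force: [-0.3, 0.7, -3.8]
opening: 23.6
finger_force: 114.1
```

Run:
```python
from h import *
T,a,t,s=bar(); print(T,a,t,s['ee_pos'],s['ft_force'],s['wrist_torque'])
```

```text
[462.15407208 -29.11793092   4.4949382 ] 0.10248559306624008 0.000278963834701584 [ 429.47073035 -337.57052311   29.91240362] [-0.32101446  0.67594757 -3.82376765] [-0.40278449  0.00270642 -0.01866936]
```

Lower 4 mm more, release, and retreat.

carry_out --series "1 0 0 0.15 0 0 0; 1 0 0 0.1 0 0 0; 1 0 0 0.1 0 0 0; 1 0 0 0.05 0 0 0; 1 0 0 0 0 0 0; 3.2 0 0 0 0 0 0; 4 0 0 0 0 0 0; 6 0 0 0 0 0 0; 6 0 0 0 0 0 0; 6 0 0 0 0 0 0; 6 0 0 0 0 0 0" --force 30

```text
time_s: 29.05
ee_pos: [429.3, -337.5, 25.8]
tool_rot: [0.742, 0.67, 0.002, -0.003]
ft_force: [0.5, 0.3, 0.1]
opening: 60.4
finger_force: 0.0
```

carry_out --series "6 0 0 -0.5 0 0 0; 6 0 0 -1.5 0 0 0; 6 0 0 -3 0 0 0; 6 0 0 -3 0 0 0; 6 0 0 -4 0 0 0; 6 -2 0 -3 0 0 0; 6 -2 0 -2 0 0 0; 6 0 0 0 0 0 0; 6 0 0 0 0 0 0"

```text
time_s: 29.95
ee_pos: [425.5, -378.4, 196.3]
tool_rot: [0.743, 0.67, 0.002, -0.003]
ft_force: [0.3, 1.1, -0.6]
opening: 60.1
finger_force: 0.0
```

Run:
```python
from meas import *
meas('z')
```

```text
t 29.95 bar [458.3 -70.  170.8] 0.103 0.001 F [ 0.3  1.1 -0.6] M [ 0.02  0.03 -0.04]
top block [584.6  46. ] [87.7 34.5] 5.2
top nose edge [605.8 112.7] foot [602.5 157.6] orig [585.8 382. ] back [-0.074  0.997] topz at foot 57.8 pitch -0.0057
side block [586.   46.8] [90.2 38.1] 4.7
side nose edge [605.8 115.8] foot [602.1 160.6] orig [583.1 384.8] back [-0.084  0.996] topz at foot 56.44 pitch -0.0019
```

View pics/zside.png

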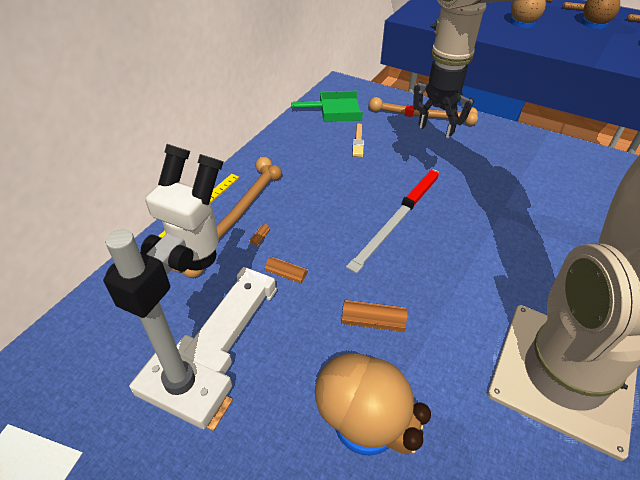

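The final view shows the stand level on its pad with the nose end near (255,285), the bar lying flat from (355,265) to (435,175), the block unmoved and the bones and tools untouched.

```bash
python3 -c "
from station import bot
print(bot.hand_in())"
```

```text
the job is handed in; nothing more can be done
None
```

I handed the job in at about 30 s on the robot clock. By camera measurement the stand is level, with its front foot about 1–4 mm from the pad's centre. The bar is drawn out and lying flat, and everything else looked undisturbed; the hand-in returned no verdict.

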